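# Switch on the fan under the clear guard

## Task

Switch the desk fan on: reach in under the clear guard of the white switch box and push the taller of its two toggle bats over towards the end of the box that has the little pilot-lamp dome, until it snaps across and stays there. Push gently: do not force the bat against its stop once it has snapped, and do not lean on the box or its guard. Leave the short toggle, which works the lamp, as it is, and do not disturb the other things on the table.

Things in the scene. Friction and masses are not known exactly. Their poses are not given: they have to be found in the camera images.
- switch_box: White switch box fixed to the table, 120 (x) x 260 (y) x 50 mm high, flat aluminium deck on top. Origin: centre of its underside; z up; its -x side faces the robot, give or take its yaw. Two steel toggle bats stand on the deck in a row along its y axis under a clear guard, and rock only along y. Heights given elsewhere as 'up' are above this origin.
- slot (a point): Middle of the 200 mm slot in the deck, 50 mm up, at the box's x = y = 0 (axes as the box). The bats sit in it at x = 0, pivots 54 mm up, where along y is not given: feel or look for them. One pivot is at y 30 to 80 mm, the other at y -80 to -30 mm; either may be the tall one. Both bats lean to +y at the start.
- guard_edge (a point): Middle of the guard's front lower edge, 136 mm up (axes as the box). The guard is a 4 mm clear acrylic roof reaching 76 mm from here to +x and 128 mm either way in y, on two 10 mm steel pillars at its rear corners; front and ends are open. Fingers pointing straight down cannot reach the bats; fingers coming in from the front (-x), tilted 30 to 45 degrees from vertical, can.
- lamp_dome (a point): Glass pilot-lamp dome, 18 mm wide, 9 mm high, on the front corner of the deck at the 'on' end (-y) of the box. Point at its foot, 50 mm up.
- tall_bat (a joint): Tilt (rad) of the tall toggle (fan), 50 mm from pivot to centre of its 10 mm round tip: 0 off, leaning 0.35 to the box's +y (tip 101 mm up, 17 mm to +y of its pivot); 0.35 upright; 0.70 on, leaning 0.35 to -y. Over-centre: it resists with 0.1 N m at the start (2 to 3 N near its top), fading to nothing when upright, then snaps by itself to the other stop.
- short_bat (a joint): Tilt (rad) of the short toggle (lamp), 18 mm from pivot to centre of its 7.6 mm round tip, same sense: 0 = off, where it starts and must stay. It never rises above 76 mm up, so a fingertip kept above that passes over it. Fingertips that only just reach the row jam on the tall bat's rising tip: let them reach about 10 mm past the row (x = 10 mm), 82 to 90 mm up.
- square: Aluminium carpenter's square lying flat in front of the box, 170 x 130 mm, up to 14 mm thick. Origin at its underside on the blade. Leave alone.
- tape_dispenser: Clear acrylic tape dispenser, 135 x 55 x 65 mm high, beyond the box's +y end. Origin: centre of its underside. Leave alone.
- vase: White ceramic vase of pencils, 84 mm wide, 140 mm high, 185 mm with the pencils, behind the box near its -y end. Origin: centre of its underside. Leave alone.
- spring_clamp: Steel spring clamp lying flat, 140 x 80 x 22 mm, beyond the box's -y end. Origin at its underside under the pivot. Leave alone.
- toolbox: Blue plastic toolbox with a snap latch, 370 x 190 mm, 180 mm high with its handle, at the right side of the table. Origin: centre of its underside. Leave alone.
- jar: Glass jar with an aluminium lid, 64 mm wide, 85 mm high, behind the box near its +y end. Origin: centre of its underside. Leave alone.
- fan: White desk fan fixed at the left side of the table, 340 mm high, base 170 mm wide. Origin: centre of its underside. Keep clear.

How it is judged (in metres and radians):
At the end, for the whole second after the job is handed in: The tall bat has snapped over to its on stop (above 0.63 rad, of 0.70), the short bat is still at its off stop (below 0.07 rad), and every loose thing is within 20 mm of where it was (value of joint tall_bat above 0.63 rad and value of joint short_bat below 0.07 rad and distance of each of square, tape_dispenser, vase, spring_clamp, toolbox, jar from where it was at the start of the episode below 0.02 m); the robot touches nothing.
It fails at once if the tall bat is forced (more than 15 N from the robot) (contact force between any of the fingers, the arm and tall_bat above 15 N).
It fails at once if the short bat is moved from its off side (value of joint short_bat above 0.2 rad).
It fails at once if the box or its guard is leaned on or hit (more than 20 N) (contact force between any of the fingers, the arm and switch_box above 20 N).
It fails at once if a bystander is displaced by more than 20 mm or the vase is tipped (distance of any of square, tape_dispenser, vase, spring_clamp, toolbox, jar from where it was at the start of the episode above 0.02 m or angle between vase's own z axis and vertical above 0.35 rad).
It fails at once if the fan is knocked (more than 20 N) (contact force between any of the fingers, the arm and fan above 20 N).
It also fails if it takes over 45 s, if anything falls off the work surface, if the arm or the gripper's body presses on something with over 40 N, if the wrist force passes 120 N, or if a joint passes its speed limit or range.

## Robot

A 6-joint arm with a two-finger parallel gripper is mounted at the origin on the work surface. World frame = base frame: x ahead of the robot, y to its left, z up, the work surface at z = 0. Lengths are in mm, angles in rad, forces in N, time in s.
With the tool pointing down it reaches from about 275 to 1000 mm from the base axis. Payload 8.4 kg.
Tool frame: the origin (TCP) lies between the finger pads; the fingertips stand r.nose_length ahead of it and the grasp point (between the pads) lies 8 mm behind it (r.nose_length is the distance from the TCP to the fingertips, in mm); y points along the fingers, x is the direction in which the jaws open and shut, and the axes are right-handed (so a half turn about y gives the same grasp; the last joint's range is limited). The gripper opens to 85 mm and grips with 20 to 120 N. Pads are 22 mm wide; open, the fingers measure 114 mm over their backs; the gripper's body (76 mm by 85 mm) begins 54 mm behind the grasp point. The pads swing forward as they close: fully open they stand 13 mm farther back than shut.
Start: joints at [-1.236, 0.353, 1.633, -0, 1.155, -0.002], TCP at [206.541, -589.888, 214.881] pointing down, gripper open.
Joint ranges: [-2.63, 2.63], [-0.92, 2.1], [0.06, 2.66], [-1.3, 4.44], [0, 2.69], [-3.02, 3.02]. Speed limits (rad/s): [2.22, 2.22, 2.79, 3.14, 3.14, 3.14].

## Interface

Orientations are given as [roll, pitch, yaw] about the fixed x, y, z axes, in that order (R = Rz(yaw) Ry(pitch) Rx(roll)).
In Python, from rig import r, cams, order gives the robot as it stands. The module is installed in compiled form; this text tells all that it offers.
- The arm moves only by the shell command python3 -m crank 'ROWS' [FORCE]. ROWS is JSON, a list of rows, each a list of 7 numbers: the turn, a rotation vector about the tool's x, y, z in degrees, then the shift along the tool's x, y, z in cm, then the opening, from -1 (shut) to 1 (fully open). A call has exactly 10 rows; each row shifts and turns the pose as measured when the row begins, along the tool's axes as they then stand; what a row does not reach is not made up. A row lasts 1/12 s, in which the tool goes at most 41.7 mm and 7.16 degrees, less where a joint would pass 70% of its speed; a pose out of reach is approached as far as the arm can. A call with a gripper value outside its range is refused whole. The fingers move at their own pace and stop on an object; FORCE is the grip in N (left out, the last holds). Time passes only in rows, so rows that do not move let the fingers close, or fill a call up. It gives the time, the measured TCP pose, the force and the opening at its end, in the units of the state.
- r.sense(): the state, without advancing time (a new reading comes with each control period).
- cams.grab_frame(name): name is "scene" or "top"; returns the picture (480x640x3 uint8, blue, green, red); there is no depth.
- cams.camera_info(name): a dict with "intrinsics" (3x3 intrinsics, pixels), "view" (4x4, takes a point from world to camera coordinates). Camera axes: x right, y up, looking along -z (the intrinsics and any distortion apply to the point x, -y, -z); pixel columns grow to the right and rows downward; lengths in mm; the calibration is good to about 2 mm. A picture is of the moment at which its call begins. camera_info takes no time and is no camera call.
- order.sign_off(): hands the job in, once; it reports no verdict.
The state is a dict: "clock": time; "qpos": joint angles; "qvel": joint speeds; "joint_efforts": joint torques, N m; "eef_pos": TCP position; "tcp_rot": TCP orientation; "contact_force": force on the tool from outside, world axes, zero at the start; "wrist_torque": the same for the moment, N m; "opening": opening from 0.0 (shut) to 1.0 (fully open).
Only numpy, scipy, OpenCV 4.12 (cv2) and the standard library are available. Lean on these libraries where they do the work, as an engineer would, in place of code of your own. Each camera call takes 0.05 s, during which the arm holds its last target.

## Working session

There is one attempt and no reset: what is moved stays moved. The work goes in short steps, Python scripts to look and compute and a shell command to move; the robot and the scene stay as the last step left them, time stands still between calls to the robot, and variables do not carry over. Pictures are saved under pics/ and viewed, and the job is handed in when it is done.

```bash
mkdir -p pics
python3 - <<'E'
from rig import r,cams,order
import cv2,numpy as np
for n in("scene","top"):
    im=cams.grab_frame(n); cv2.imwrite(f"pics/{n}0.png",im)
    i=cams.camera_info(n); print(n,np.round(i["intrinsics"],2).tolist(),np.round(i["view"],4).tolist(),[k for k in i])
print(r.sense(), r.nose_length)
E
```

```text
scene [[601.87, 0.0, 316.36], [0.0, 601.87, 227.16], [0.0, 0.0, 1.0]] [[-0.4473, 0.8942, -0.018, 281.3179], [-0.614, -0.2924, 0.7331, 311.2267], [0.6503, 0.339, 0.6798, -2038.6485], [0.0, 0.0, 0.0, 1.0]] ['intrinsics', 'view']
top [[605.61, 0.0, 328.71], [0.0, 605.61, 244.17], [0.0, 0.0, 1.0]] [[0.0291, -0.9996, 0.0048, -10.9564], [0.9917, 0.0295, 0.1254, -646.6718], [-0.1255, 0.0011, 0.9921, -1610.4513], [0.0, 0.0, 0.0, 1.0]] ['intrinsics', 'view']
{'clock': 0.1, 'qpos': array([-1.23639459e+00,  3.53633645e-01,  1.63404970e+00,  9.17004220e-06,
        1.15521028e+00, -2.37916421e-03]), 'qvel': array([ 8.74472098e-04, -2.68717418e-03,  2.95208075e-05,  4.36048118e-04,
        4.05523723e-04,  2.24364937e-04]), 'joint_efforts': array([ 1.34832039e-04, -6.06349969e+01, -3.42818391e+01,  1.59199789e-06,
        3.87859865e-03, -1.19168078e-05]), 'eef_pos': array([ 206.3991128 , -589.45941089,  214.20687867]), 'tcp_rot': array([-1.57078485e+00,  1.30095204e-03, -1.23401912e+00]), 'contact_force': array([-0.11204612, -0.97234963, -0.40888473]), 'wrist_torque': array([0.04542302, 0.0180743 , 0.03508152]), 'opening': 1.0041694542408892} 11.0
```

View pics/scene0.png

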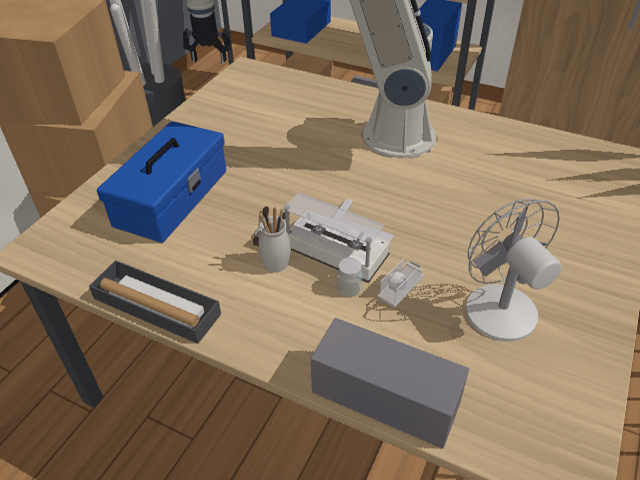

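View pics/top0.png

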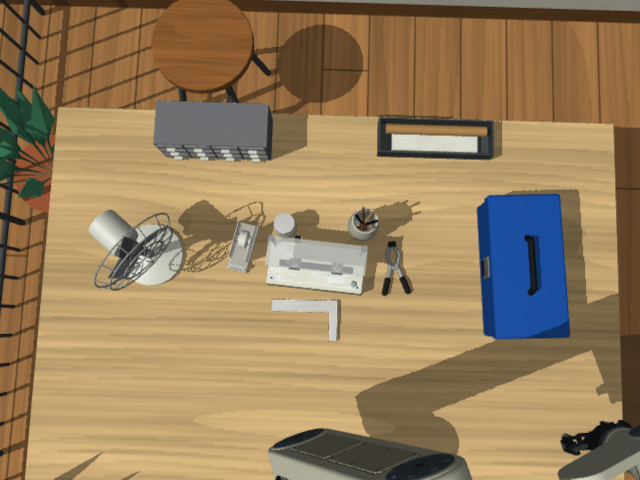

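The top view shows the box at around (318,266), the lamp dome at (354,285), the square at (310,310) and the clamp at (397,268). The arm is at the lower right. I'll zoom in on the box.

Run:
```python
import cv2
a=cv2.imread("pics/top0.png")[225:305,255:380]; cv2.imwrite("pics/topz.png",cv2.resize(a,None,fx=6.4,fy=6.4,interpolation=cv2.INTER_CUBIC))
a=cv2.imread("pics/scene0.png")[185:290,265:405]; cv2.imwrite("pics/scz.png",cv2.resize(a,None,fx=5.7,fy=5.7,interpolation=cv2.INTER_CUBIC))
```

```text
(no output)
```

View pics/topz.png

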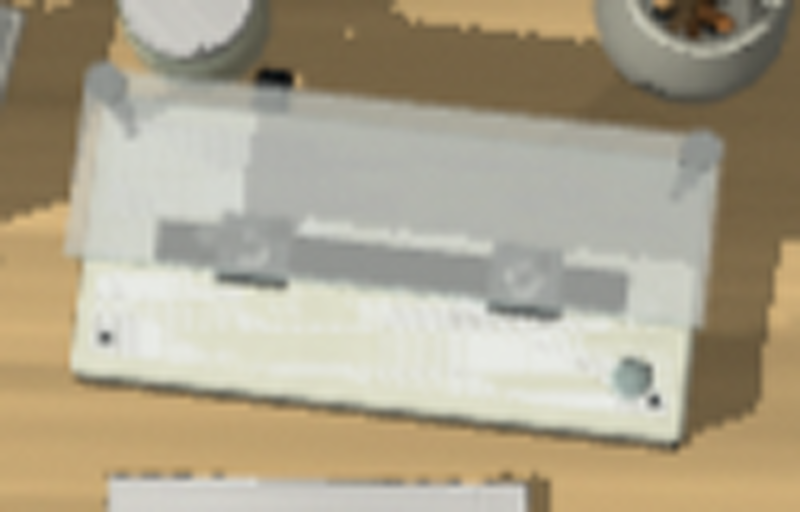

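View pics/scz.png

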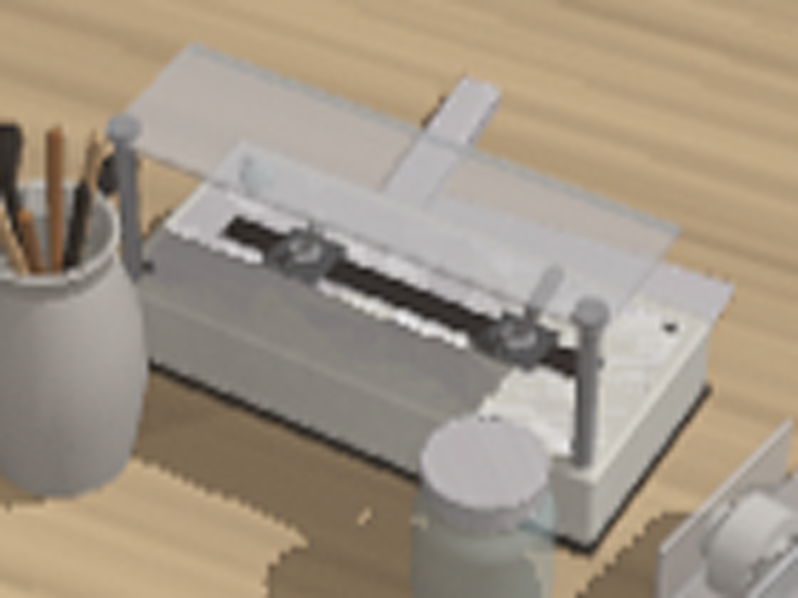

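```bash
cat > h.py <<'E'
import numpy as np, cv2
from rig import r,cams,order
def proj(n,P):
    i=cams.camera_info(n);K=np.array(i["intrinsics"]);V=np.array(i["view"])
    P=np.atleast_2d(P); c=P@V[:3,:3].T+V[:3,3]; c=c*[1,-1,-1]
    u=c@K.T; return u[:,:2]/u[:,2:]
def unproj(n,px,z):
    i=cams.camera_info(n);K=np.array(i["intrinsics"]);V=np.array(i["view"])
    d=np.linalg.inv(K)@[px[0],px[1],1]; d=V[:3,:3].T@(d*[1,-1,-1]); o=-V[:3,:3].T@V[:3,3]
    return o+d*(z-o[2])/d[2]
E
python3 - <<'E'
from h import *
from scipy.optimize import least_squares
T=lambda u,v:np.array([254.58+(u+.5)/6.4-.08,224.58+(v+.5)/6.4-.0])+[.0,.0]
T=lambda u,v:np.array([255+(u+.5)/6.4-.5,225+(v+.5)/6.4-.5])
S=lambda u,v:np.array([265+(u+.5)/5.7-.5,185+(v+.5)/5.7-.5])
obs=[("top",T(75,375),(-60,130,50)),("top",T(680,440),(-60,-130,50)),
("top",T(155,240),(0,100,50)),("top",T(627,292),(0,-100,50)),
("top",T(66,256),('g',128,136)),("top",T(705,326),('g',-128,136)),
("scene",S(680,230),('g',128,136)),("scene",S(192,44),('g',-128,136)),
("scene",S(593,473),(60,130,50)),("scene",S(710,292),(-60,130,50)),
("scene",S(237,222),(0,-100,50)),
("top",T(252,250),(0,'t',56)),("top",T(523,278),(0,'s',56)),
("scene",S(517,338),(0,'t',56)),("scene",S(307,252),(0,'s',56)),
("scene",S(553,275),(0,'tt',101))]
def pts(p):
    x,y,a,g,t,s=p;c,d=np.cos(a),np.sin(a);o=[]
    for _,_,q in obs:
        X=g if q[0]=='g' else q[0]; Y={'t':t,'s':s,'tt':t+17}.get(q[1],q[1])
        o.append((x+c*X-d*Y,y+d*X+c*Y,q[2]))
    return np.array(o)
f=lambda p:np.concatenate([(proj(n,P)-u)[0] for (n,u,_),P in zip(obs,pts(p))])
p0=[*unproj("top",T(390,266),50)[:2],-.1,-20,55,-55]
s=least_squares(f,p0,loss='soft_l1');print(np.round(s.x,3));print(np.round(f(s.x).reshape(-1,2),1))
print("dome",unproj("top",T(632,380),50)); np.save("fit.npy",s.x)
x,y,a=s.x[:3]
R=np.array([[np.cos(a),-np.sin(a)],[np.sin(a),np.cos(a)]])
d=unproj("top",T(632,380),50)[:2]-[x,y];print(d@R)
for nm,px,z in[("sq corner",(338,302),14),("sq end",(272,305),14),("sq leg",(334,340),14),("tape",(240,246),30),("jar",(284,222),85),("vase",(363,222),140)]:
    q=unproj("top",px,z);print(nm,np.round(q),np.round((q[:2]-[x,y])@R))
E
```

```text
[ 5.85698e+02  3.98450e+01 -8.10000e-02 -1.78570e+01  5.88210e+01
 -5.46460e+01]
[[-0.6 -0.6]
 [ 1.1 -0. ]
 [ 0.7 -0.3]
 [ 0.6 -0.3]
 [ 0.3 -0.4]
 [ 0.1 -0.3]
 [ 0.6 -0.4]
 [ 0.3 -0.2]
 [ 0.8  0.3]
 [ 1.2  3.6]
 [-1.3 -0.3]
 [ 0.6 -0.4]
 [ 0.2 -0.2]
 [ 0.7 -1.9]
 [ 0.6 -1.5]
 [ 0.7 -1.1]]
dome [539.72513207 -61.2457007   50.        ]
[ -37.61976899 -104.48719907]
sq corner [491. -22.  14.] [-89. -69.]
sq end [478. 158.  14.] [-117.  109.]
sq leg [388. -14.  14.] [-192.  -70.]
tape [636. 251.  30.] [ 33. 215.]
jar [697. 129.  85.] [104.  98.]
vase [694. -78. 140.] [ 118. -109.]
```

```bash
cat >> h.py <<'E'
from scipy.spatial.transform import Rotation as Ro
X,Y,A=np.load("fit.npy")[:3]
B=Ro.from_euler('z',A)
def b2w(p): return B.apply(p)+[X,Y,0]
def w2b(p): return B.inv().apply(np.array(p)-[X,Y,0])
def goalR(t):
    t=np.radians(t);s,c=np.sin(t),np.cos(t)
    return B*Ro.from_matrix(np.array([[0,-1,0],[s,0,-c],[c,0,s]]).T)
def delta(p=None,t=None):
    s=r.sense();Rc=Ro.from_euler('xyz',s["tcp_rot"])
    print("t",round(s["clock"],2),"box",np.round(w2b(s["eef_pos"]),1),"F(box)",np.round(B.inv().apply(s["contact_force"]),1),"q",np.round(s["qpos"],2),"open",round(s["opening"],2))
    if p is not None: print("shift cm tool",np.round(Rc.inv().apply(b2w(p)-s["eef_pos"])/10,2))
    if t is not None: print("rotvec deg tool",np.round((Rc.inv()*goalR(t)).as_rotvec(degrees=True),2))
E
python3 -c "
from h import *
delta([-88,118,230],0)"
```

```text
t 0.1 box [-327.  -658.   214.2] F(box) [-0.  -1.  -0.4] q [-1.24  0.35  1.63  0.    1.16 -0.  ] open 1.0
shift cm tool [-61.22  -1.5   53.34]
rotvec deg tool [ 1.000e-02  2.395e+01 -7.000e-02]
```

```bash
python3 -m crank '[[0,0,0,-1.5,-0.5,1.3,-1],[0,0,0,-2.4,-0.5,2.1,-1],[0,0,0,-2.4,-0.4,2.1,-1],[0,0,0,-2.4,0,2.1,-1],[0,0,0,-2.4,0,2.1,-1],[0,0,0,-2.4,0,2.1,-1],[0,0,0,-2.4,0,2.1,-1],[0,0,0,-2.4,0,2.1,-1],[0,0,0,-2.4,0,2.1,-1],[0,0,0,-2.4,0,2.1,-1]]' 20
python3 -c "
from h import *
delta([-88,118,230],0)"
```

```text
clock: 0.93
eef_pos: [321.0, -296.4, 225.0]
tcp_rot: [-1.572, 0.005, -1.242]
contact_force: [0.2, 0.3, 0.4]
opening: -0.003
t 0.93 box [-236.5 -356.6  225. ] F(box) [0.2 0.3 0.4] q [-0.75  0.04  2.    0.    1.1   0.49] open -0.0
shift cm tool [-37.61  -0.37  32.54]
rotvec deg tool [ 0.15 23.49 -0.26]
```

```bash
python3 -m crank '[[0,0,0,-2.5,0,2.2,-1],[0,0,0,-2.5,0,2.2,-1],[0,0,0,-2.5,0,2.2,-1],[0,0,0,-2.5,0,2.2,-1],[0,0,0,-2.5,0,2.2,-1],[0,0,0,-2.5,0,2.2,-1],[0,0,0,-2.5,0,2.2,-1],[0,0,0,-2.5,0,2.2,-1],[0,0,0,-2.5,0,2.2,-1],[0,0,0,-2.5,0,2.2,-1]]'
python3 -c "
from h import *
delta([-88,118,230],0)"
```

```text
clock: 1.77
eef_pos: [449.6, 27.9, 225.3]
tcp_rot: [-1.573, 0.005, -1.244]
contact_force: [0.8, -0.5, 0.5]
opening: -0.003
t 1.77 box [-134.7  -22.9  225.3] F(box) [ 0.8 -0.5  0.5] q [0.06 0.07 1.98 0.   1.1  1.3 ] open -0.0
shift cm tool [-11.08  -0.44   9.88]
rotvec deg tool [ 0.17 23.38 -0.26]
```

```bash
python3 -m crank '[[0,0,0,-2.2,0,2.0,-1],[0,0,0,-2.2,0,2.0,-1],[0,0,0,-2.2,0,2.0,-1],[0,0,0,-2.2,0,2.0,-1],[0,0,0,-2.2,0,2.0,-1],[0,6,0,0,0,0,-1],[0,6,0,0,0,0,-1],[0,6,0,0,0,0,-1],[0,6,0,0,0,0,-1],[0,0,0,0,0,0,-1]]'
python3 -c "
from h import *
delta([-88,118,187],42)"
```

```text
clock: 2.6
eef_pos: [510.6, 180.5, 222.3]
tcp_rot: [-1.578, 0.004, -1.672]
contact_force: [0.2, 0.7, -0.6]
opening: -0.002
t 2.6 box [-86.3 134.1 222.3] F(box) [ 0.2  0.7 -0.6] q [0.33 0.22 1.8  0.01 1.13 2.  ] open -0.0
shift cm tool [ 1.62  3.53 -0.11]
rotvec deg tool [42.43 -1.17  0.22]
```

```bash
python3 -m crank '[[6,0,0,0.4,0,0,-1],[6,0,0,0.4,0,0,-1],[6,0,0,0.4,0,0,-1],[6,0,0,0.4,0,0,-1],[6,0,0,0,0,0,-1],[6,0,0,0,0,0,-1],[6,0,0,0,0,0,-1],[0,-1,0,0,0,0,-1],[0,0,0,0,0,0,-1],[0,0,0,0,0,0,-1]]'
python3 - <<'E'
from h import *
delta([-88,118,187],42)
for n in("scene","top"):
    im=cams.grab_frame(n); 
    u,v=proj(n,b2w([-20,60,110]))[0].astype(int)
    cv2.imwrite(f"pics/{n}1.png",cv2.resize(im[max(v-75,0):v+75,u-100:u+100],None,fx=4,fy=4,interpolation=cv2.INTER_CUBIC))
E
```

```text
clock: 3.43
eef_pos: [509.8, 159.6, 221.7]
tcp_rot: [-0.917, -0.027, -1.635]
contact_force: [-0.2, -0.5, 0.8]
opening: -0.003
t 3.43 box [-85.3 113.2 221.7] F(box) [-0.2 -0.5  0.8] q [ 0.55 -0.01  2.26 -0.86  0.51  2.87] open -0.0
shift cm tool [-0.58  2.58 -2.3 ]
rotvec deg tool [4.55 1.75 0.57]
```

View pics/scene1.png

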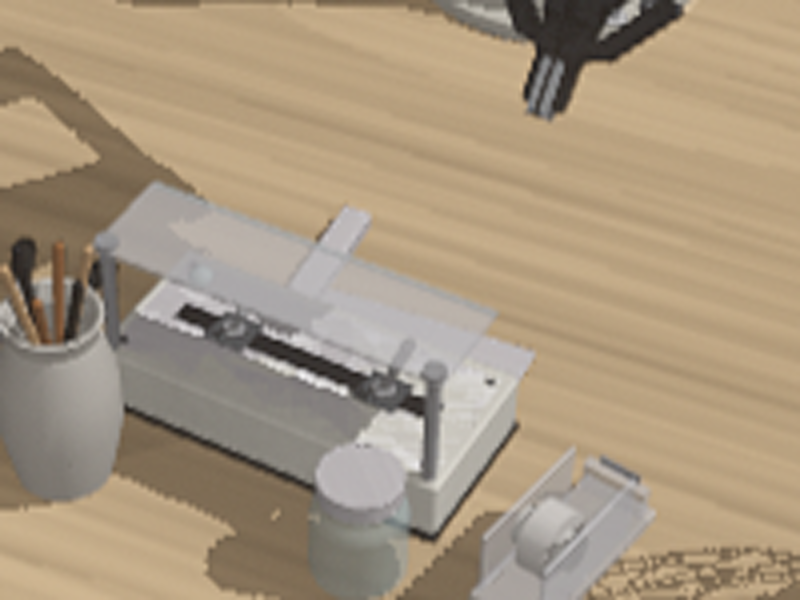

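View pics/top1.png

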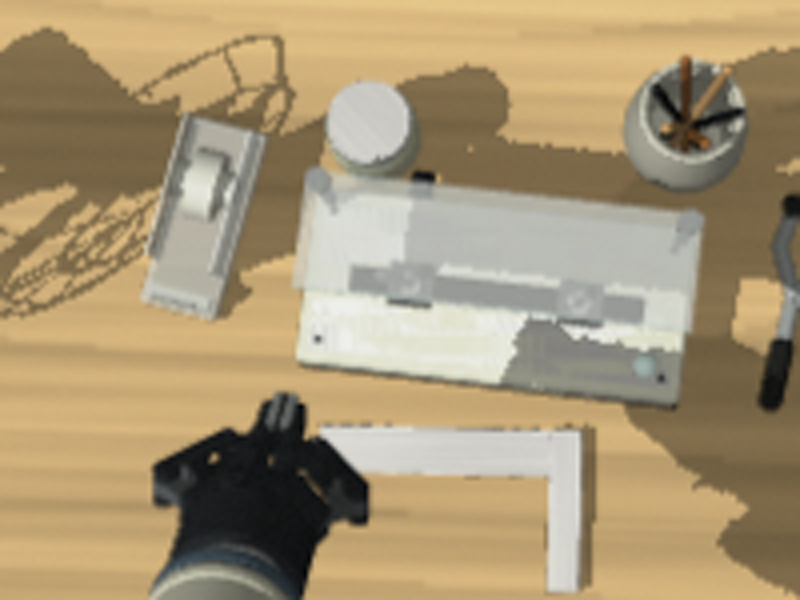

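The scene view shows the shut fingertips at (540,115), well clear of the guard. In the top view they are at (285,400), in front of the +y end. Joint 6 is close to its limit, so I'll half-turn the tool to get an equivalent pose with more margin.

```bash
cat >> h.py <<'E'
def goalR(t,h=0):  # flipped, heading offset h deg rel. box
    t=np.radians(t);s,c=np.sin(t),np.cos(t)
    return B*Ro.from_euler('z',h,degrees=True)*Ro.from_matrix(np.array([[0,1,0],[s,0,-c],[-c,0,-s]]).T)
def delta(p=None,t=None,h=0):
    s=r.sense();Rc=Ro.from_euler('xyz',s["tcp_rot"])
    d=B.inv().apply(Rc.apply([0,1,0]));tip=w2b(s["eef_pos"])+11*d
    print("t",round(s["clock"],2),"box",np.round(w2b(s["eef_pos"]),1),"tip",np.round(tip,1),"dir",np.round(d,2),"tilt",round(np.degrees(np.arccos(-d[2])),1),"head",round(np.degrees(np.arctan2(d[1],d[0])),1),"F(box)",np.round(B.inv().apply(s["contact_force"]),1),"q",np.round(s["qpos"],2))
    if p is not None:
        v=b2w(p)-s["eef_pos"]; print("shift cm tool",np.round(Rc.inv().apply(v)/10,2), "after turn", np.round(goalR(t,h).inv().apply(v)/10,2) if t is not None else '')
    if t is not None: print("rotvec deg tool",np.round((Rc.inv()*goalR(t,h)).as_rotvec(degrees=True),2))
E
python3 -m crank '[[0,-7,0,0,0,0,-1],[0,-7,0,0,0,0,-1],[0,-7,0,0,0,0,-1],[0,-7,0,0,0,0,-1],[0,-7,0,0,0,0,-1],[0,-7,0,0,0,0,-1],[0,-7,0,0,0,0,-1],[0,-7,0,0,0,0,-1],[0,-7,0,0,0,0,-1],[0,-7,0,0,0,0,-1]]'
python3 -m crank '[[0,-7,0,0,0,0,-1],[0,-7,0,0,0,0,-1],[0,-7,0,0,0,0,-1],[0,-7,0,0,0,0,-1],[0,-7,0,0,0,0,-1],[0,-7,0,0,0,0,-1],[0,-7,0,0,0,0,-1],[0,-7,0,0,0,0,-1],[0,-7,0,0,0,0,-1],[0,-7,0,0,0,0,-1]]'
python3 -c "
from h import *
delta([-88,118,187],42,8)"
```

```text
clock: 4.37
eef_pos: [518.6, 160.0, 226.2]
tcp_rot: [-1.365, -0.62, -0.446]
contact_force: [-0.5, 0.9, 0.5]
opening: 0.004
clock: 5.2
eef_pos: [526.9, 160.2, 230.3]
tcp_rot: [-2.124, -0.344, 0.968]
contact_force: [0.2, -0.5, 0.3]
opening: -0.002
t 5.2 box [-68.4 115.2 230.3] tip [-61.8 115.1 221.4] dir [ 0.6  -0.01 -0.8 ] tilt 36.8 head -1.2 F(box) [ 0.3 -0.5  0.3] q [ 0.52  0.    2.21 -0.79  0.52  0.27]
shift cm tool [-2.15  2.29  3.58] after turn [0.55 1.94 4.31]
rotvec deg tool [ -3.31 -41.36  -7.29]
```

```bash
python3 -m crank '[[-0.5,-7,-1.2,0,0,0,-1],[-0.5,-7,-1.2,0,0,0,-1],[-0.5,-7,-1.2,0,0,0,-1],[-0.5,-7,-1.2,0,0,0,-1],[-0.5,-7,-1.2,0,0,0,-1],[-0.5,-7,-1.2,0,0,0,-1],[0,0,0,0,0,0,-1],[0,0,0,0.3,1,2,-1],[0,0,0,0.3,1,2,-1],[0,0,0,0,0,0,-1]]'
python3 -c "
from h import *
delta([-88,118,187],42,8)"
```

```text
clock: 6.03
eef_pos: [520.9, 163.7, 197.2]
tcp_rot: [-2.299, 0.005, 1.63]
contact_force: [-0.9, -1.1, -0.5]
opening: -0.001
t 6.03 box [-74.6 118.2 197.2] tip [-67.3 119.1 189. ] dir [ 0.66  0.09 -0.75] tilt 41.7 head 7.7 F(box) [-0.8 -1.2 -0.5] q [ 0.49  0.03  2.34 -1.28  0.3   0.02]
shift cm tool [ 0.18 -0.13  1.67] after turn [ 0.17 -0.13  1.67]
rotvec deg tool [-0.3   0.2  -0.19]
```

```bash
cat > kin.py <<'E'
from h import *
from scipy.optimize import least_squares
D=[([-1.23639,.353634,1.63405,0,1.15521,-.00238],[206.4,-589.46,214.2]),
([-.75,.04,2.,0,1.1,.49],[321,-296.4,225]),([.06,.07,1.98,0,1.1,1.3],[449.6,27.9,225.3]),
([.33,.22,1.8,.01,1.13,2.],[510.6,180.5,222.3]),([.55,-.01,2.26,-.86,.51,2.87],[509.8,159.6,221.7]),
([.52,0,2.21,-.79,.52,.27],[526.9,160.2,230.3]),([.49,.03,2.34,-1.28,.3,.02],[520.9,163.7,197.2])]
def fk(q,k):
    a,h,L1,e,L2,d=k
    R1=Ro.from_euler('z',q[0]);R2=R1*Ro.from_euler('y',q[1]);R3=R1*Ro.from_euler('y',q[1]+q[2])
    p=R1.apply([a,0,h])+R2.apply([0,0,L1])+R3.apply([e,0,L2])
    R5=R3*Ro.from_euler('z',q[3])*Ro.from_euler('y',q[4])
    p=p+R5.apply([0,0,d]); return p,R5*Ro.from_euler('z',q[5])
def fit():
    f=lambda k:np.concatenate([fk(q,k)[0]-p for q,p in D])
    s=least_squares(f,[0,250,430,0,400,250],loss='soft_l1');return s.x,f(s.x)
LO=np.array([-2.63,-.92,.06,-1.3,0.0,-3.02]);HI=np.array([2.63,2.1,2.66,4.44,2.69,3.02])
if __name__=="__main__":
    k,res=fit();print(np.round(k,1));print(np.round(res.reshape(-1,3),1))
    s=r.sense();p,R=fk(s["qpos"],k);Rt=Ro.from_euler('xyz',s["tcp_rot"])
    M=R.inv()*Rt;print(np.round(M.as_matrix(),2)) # flange->tool
    k2=k
    for q5flip in (0,):
      for t in (32,36,40,42,45):
       for h in (-10,0,8,15,22,30):
        out=[]
        for y in (118,72):
          for back in (0,130):
            th,hh=np.radians(t),np.radians(h);d=np.array([np.sin(th)*np.cos(hh),np.sin(th)*np.sin(hh),-np.cos(th)])
            tip=np.array([6,y,82]);P=b2w(tip-(11+back)*d);dw=B.apply(d)
            f=lambda q:np.concatenate([fk([*q,0],k)[0]-P,300*(fk([*q,0],k)[1].apply([0,0,1])-dw)])
            best=None
            for q40 in (-1,0,1,3.1):
                s=least_squares(f,[.3,.2,2,q40,.4],bounds=(LO[:5],HI[:5]))
                if s.cost<1: out.append((y,back,*np.round(s.x[[3,4]],2))) if (y,back,*np.round(s.x[[3,4]],2)) not in out else 0
        print(t,h,[tuple(float(v) for v in o) for o in out])
E
python3 kin.py
```

```text
[  4.  275.2 563.9  47.  485.9 350.1]
[[-1.6 -0.1  0.2]
 [ 0.4 -3.   1.9]
 [-0.4 -0.9 -3.4]
 [ 0.6 -2.1 -0.2]
 [-3.4 -1.  -3.1]
 [ 0.3 -0.7  1.7]
 [ 0.4  2.   0.2]]
[[-1. -0. -0.]
 [-0.  0.  1.]
 [-0.  1.  0.]]
32 -10 [(118.0, 0.0, -1.05, 0.41), (118.0, 130.0, -0.72, 0.63), (72.0, 0.0, -1.1, 0.36), (72.0, 130.0, -0.7, 0.58)]
32 0 [(118.0, 0.0, -1.09, 0.28), (118.0, 130.0, -0.63, 0.5), (72.0, 0.0, -1.13, 0.22), (72.0, 130.0, -0.57, 0.45)]
32 8 [(118.0, 0.0, -1.03, 0.17), (118.0, 130.0, -0.46, 0.4), (72.0, 0.0, -0.98, 0.12), (72.0, 130.0, -0.33, 0.37)]
32 15 [(118.0, 0.0, -0.69, 0.09), (118.0, 130.0, -0.2, 0.35), (72.0, 0.0, -0.05, 0.06), (72.0, 130.0, -0.01, 0.34)]
32 22 [(118.0, 0.0, 0.49, 0.08), (118.0, 130.0, 0.13, 0.34), (72.0, 0.0, 0.97, 0.11), (72.0, 130.0, 0.31, 0.36)]
32 30 [(118.0, 0.0, 1.02, 0.17), (118.0, 130.0, 0.45, 0.4), (72.0, 0.0, 1.12, 0.22), (72.0, 130.0, 0.56, 0.44)]
36 -10 [(118.0, 0.0, -1.3, 0.43), (118.0, 130.0, -0.9, 0.61), (72.0, 130.0, -0.9, 0.55)]
36 0 [(118.0, 130.0, -0.87, 0.45), (72.0, 130.0, -0.83, 0.39)]
36 8 [(118.0, 130.0, -0.73, 0.32), (72.0, 0.0, 4.2
[... 1387 characters left out ...]
(72.0, 0.0, 2.67, 0.29), (72.0, 130.0, 1.47, 0.17)]
42 30 [(118.0, 0.0, 2.41, 0.3), (118.0, 130.0, 1.42, 0.26), (72.0, 0.0, 2.21, 0.35), (72.0, 130.0, 1.36, 0.36)]
45 -10 [(118.0, 130.0, -1.3, 0.66), (72.0, 0.0, 4.36, 0.52)]
45 0 [(118.0, 0.0, 4.15, 0.46), (72.0, 0.0, 3.95, 0.44)]
45 8 [(118.0, 0.0, 3.78, 0.4), (72.0, 0.0, 3.55, 0.39), (72.0, 130.0, 4.29, 0.22)]
45 15 [(118.0, 0.0, 3.39, 0.37), (118.0, 130.0, 3.98, 0.16), (72.0, 0.0, 3.15, 0.38), (72.0, 130.0, 3.19, 0.11)]
45 22 [(118.0, 0.0, 2.98, 0.37), (118.0, 130.0, 2.54, 0.13), (72.0, 0.0, 2.76, 0.39), (72.0, 130.0, 2.03, 0.21)]
45 30 [(118.0, 0.0, 2.54, 0.4), (118.0, 130.0, 1.8, 0.3), (72.0, 0.0, 2.35, 0.43), (72.0, 130.0, 1.64, 0.39)]
```

```bash
python3 -c "
from h import *
delta([-80,75,200],32,30)"
```

```text
t 6.03 box [-74.6 118.2 197.2] tip [-67.3 119.1 189. ] dir [ 0.66  0.09 -0.75] tilt 41.7 head 7.7 F(box) [-0.8 -1.2 -0.5] q [ 0.49  0.03  2.34 -1.28  0.3   0.02]
shift cm tool [-4.2  -0.95  0.67] after turn [-3.47 -1.63  2.08]
rotvec deg tool [  9.53 -17.45 -13.42]
```

```bash
python3 -m crank '[[4,0,0,0,-0.5,0,-1],[4,0,0,0,-0.5,0,-1],[1.5,-2,-2,-0.5,0,0,-1],[0,-3,-2.5,-0.5,0,0,-1],[0,-3,-2.5,-0.5,0,0,-1],[0,-3,-2.5,-0.5,0,0,-1],[0,-3,-2.5,-0.5,0,0,-1],[0,-3,-2.5,-0.5,0,0,-1],[0,0,0,0,0,0,-1],[0,0,0,0,0,0,-1]]'
python3 -c "
from h import *
delta([-80,75,200],32,30)"
```

```text
clock: 6.87
eef_pos: [523.9, 146.9, 204.7]
tcp_rot: [-2.199, -0.005, 1.821]
contact_force: [-0.2, 0.1, 0.3]
opening: 0.0
t 6.87 box [-70.3 101.7 204.7] tip [-64.2 103.8 195.8] dir [ 0.55  0.19 -0.81] tilt 36.0 head 19.3 F(box) [-0.2  0.1  0.3] q [ 0.28 -0.01  2.29 -0.06  0.23 -1.49]
shift cm tool [-2.21 -0.68  1.71] after turn [-1.83 -0.76  2.09]
rotvec deg tool [ 3.98 -9.27 -5.94]
```

```bash
python3 -m crank '[[1,-3,-2.5,-0.5,0,0.5,-1],[1,-3,-2.5,-0.5,0,0.5,-1],[1,-3,-2.5,-0.5,0,0.5,-1],[0,7,0,0,0,0,-1],[0,7,0,0,0,0,-1],[0,7,0,0,0,0,-1],[0,7,0,0,0,0,-1],[0,7,0,0,0,0,-1],[0,7,0,0,0,0,-1],[0,7,0,0,0,0,-1]]'
python3 -m crank '[[0,7,0,0,0,0,-1],[0,7,0,0,0,0,-1],[0,7,0,0,0,0,-1],[0,7,0,0,0,0,-1],[0,7,0,0,0,0,-1],[0,7,0,0,0,0,-1],[0,7,0,0,0,0,-1],[0,7,0,0,0,0,-1],[0,7,0,0,0,0,-1],[0,7,0,0,0,0,-1]]'
cat >> h.py <<'E'
_g=goalR
def goalR(t,h=0): return _g(t,h)*Ro.from_euler('y',180,degrees=True)
E
python3 -c "
from h import *
delta([-80,75,200],45,30)"
```

```text
clock: 7.7
eef_pos: [523.3, 138.9, 203.6]
tcp_rot: [-1.983, -0.441, 1.172]
contact_force: [-0.6, 0.5, 0.5]
opening: 0.004
clock: 8.53
eef_pos: [528.8, 144.7, 210.5]
tcp_rot: [-1.229, -0.502, -0.26]
contact_force: [-0.4, 0.1, 0.1]
opening: 0.001
t 8.53 box [-65.2  99.9 210.5] tip [-59.7 102.6 201.4] dir [ 0.51  0.25 -0.83] tilt 34.3 head 26.3 F(box) [-0.5  0.1  0.1] q [ 0.2  -0.    2.25  0.33  0.32  0.09]
shift cm tool [-1.39 -0.5  -2.7 ] after turn [ 1.42 -1.04 -2.52]
rotvec deg tool [10.88 55.52 -3.26]
```

```bash
python3 -m crank '[[1,7,-0.5,0,0,0,-1],[1,7,-0.5,0,0,0,-1],[1,7,-0.5,0,0,0,-1],[1,7,-0.5,0,0,0,-1],[1,7,-0.5,0,0,0,-1],[1,7,-0.5,0,0,0,-1],[1,7,-0.5,0,0,0,-1],[1,7,-0.5,0.5,0,-0.8,-1],[1,0,0,0.5,0,-0.8,-1],[0,0,0,0.5,0,-0.8,-1]]'
python3 -c "
from h import *
delta([-80,70,190],45,30)"
```

```text
clock: 9.37
eef_pos: [528.4, 134.7, 206.4]
tcp_rot: [-0.805, -0.025, -1.139]
contact_force: [-0.3, -0.6, -0.6]
opening: -0.001
t 9.37 box [-64.8  89.9 206.4] tip [-58.1  93.5 198.5] dir [ 0.61  0.32 -0.72] tilt 43.9 head 27.9 F(box) [-0.3 -0.6 -0.6] q [ 0.12  0.    2.37  1.47  0.2  -0.14]
shift cm tool [ 0.95 -0.39 -2.81] after turn [ 0.97 -0.47 -2.79]
rotvec deg tool [1.13 0.6  1.44]
```

```bash
python3 -m crank '[[1,0,0.5,0.4,0,-1.2,-1],[0.3,0.5,0.5,0.4,0,-1.2,-1],[0,0,0,0.4,0,-1.2,-1],[0,0,0,0.2,0,0,-1],[0,0,0,0,0,0,-1],[0,0,0,0,0,0,-1],[0,0,0,0,0,0,-1],[0,0,0,0,0,0,-1],[0,0,0,0,0,0,-1],[0,0,0,0,0,0,-1]]'
python3 - <<'E'
from h import *
delta([-82,75,182],45,28); delta([-0.9,118,89.8],45,28)
for n in("scene","top"):
    im=cams.grab_frame(n); 
    u,v=proj(n,b2w([-40,80,110]))[0].astype(int)
    cv2.imwrite(f"pics/{n}2.png",cv2.resize(im[max(v-60,0):v+60,u-80:u+80],None,fx=5,fy=5,interpolation=cv2.INTER_CUBIC))
E
```

```text
clock: 10.2
eef_pos: [518.1, 117.4, 189.2]
tcp_rot: [-0.778, -0.0, -1.133]
contact_force: [0.3, -0.3, -0.4]
opening: 0.002
t 10.2 box [-73.6  71.9 189.2] tip [-66.8  75.7 181.5] dir [ 0.62  0.35 -0.7 ] tilt 45.4 head 29.7 F(box) [ 0.4 -0.3 -0.4] q [ 0.03  0.04  2.42  1.79  0.3  -0.53]
shift cm tool [-0.69  0.1  -0.91] after turn [-0.67  0.09 -0.93]
rotvec deg tool [-0.42  1.24 -1.21]
t 10.2 box [-73.6  71.9 189.2] tip [-66.8  75.7 181.5] dir [ 0.62  0.35 -0.7 ] tilt 45.4 head 29.7 F(box) [ 0.4 -0.3 -0.4] q [ 0.03  0.04  2.42  1.79  0.3  -0.53]
shift cm tool [-0.4  13.11 -1.04] after turn [-0.66 13.1  -0.96]
rotvec deg tool [-0.42  1.24 -1.21]
```

View pics/scene2.png

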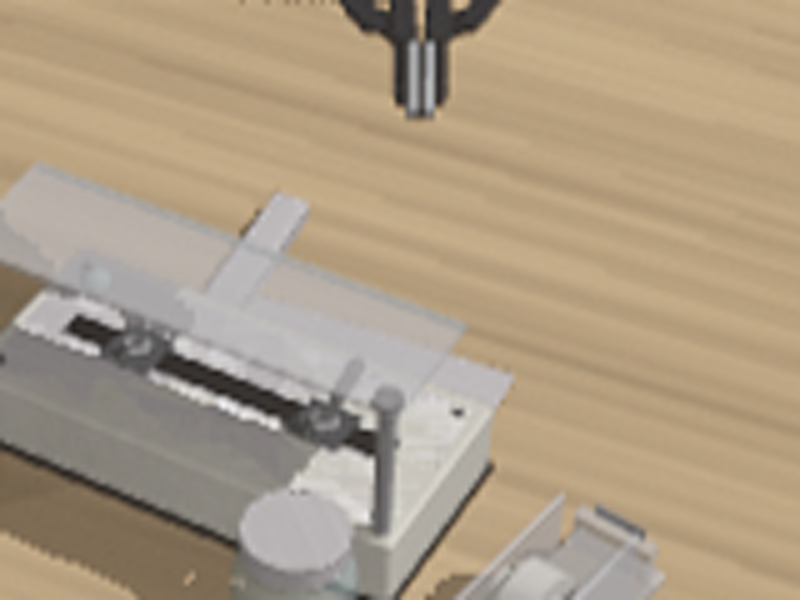

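View pics/top2.png

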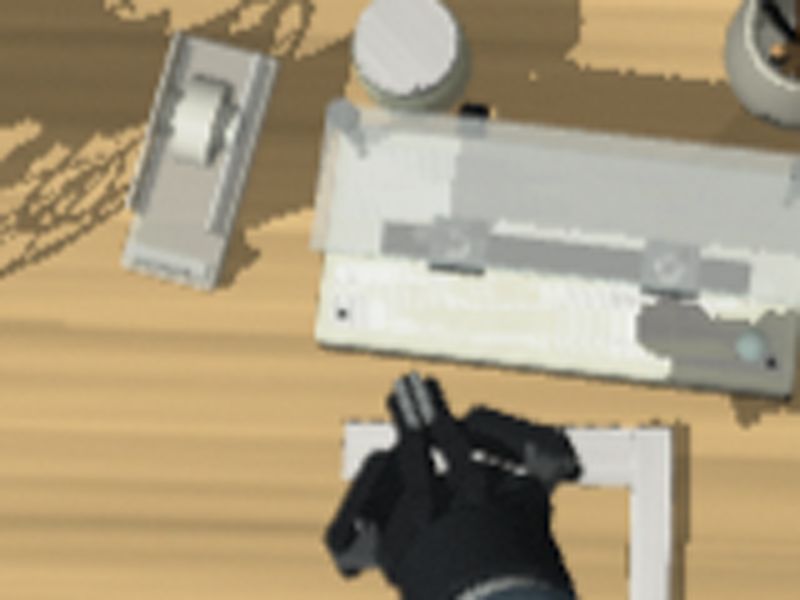

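The scene view shows the shut fingertips at (420,115), in front of the box. In the top view they are at (412,375), and the knuckles at (570,455) and (345,555) spread wide. With this much heading, the forward knuckle would come close to the guard edge, so I'll insert partway and then bring the heading nearer to square.

Run:
```python
from h import *
delta([-53.5,109.4,142.8],45,12)
s=r.sense();R=Ro.from_euler('xyz',s["tcp_rot"])
print(proj("top",s["eef_pos"]+R.apply([0,11,0])))
u,v=proj("top",b2w([-40,80,110]))[0].astype(int);print("seen",u-80+412/5,v-60+375/5)
import kin
k,_=kin.fit()
for back in (100,75,40,0):
  for h in (5,12,20,28):
    th,hh=np.radians(45),np.radians(h);d=np.array([np.sin(th)*np.cos(hh),np.sin(th)*np.sin(hh),-np.cos(th)])
    P=b2w(np.array([6,120,82])-(11+back)*d);G=goalR(45,h)
    M=Ro.from_matrix([[-1,0,0],[0,0,1],[0,1,0]])
    def f(q):
        p,Rq=kin.fk(q,k);return np.concatenate([p-P,300*((Rq*M).inv()*G).as_rotvec()])
    q=kin.least_squares(f,[0.1,.1,2.4,2.5,.3,-1],bounds=(kin.LO,kin.HI));print(back,h,round(q.cost,1),np.round(q.x,2))
```

```text
t 10.3 box [-73.8  71.7 189. ] tip [-67.   75.6 181.3] dir [ 0.62  0.35 -0.7 ] tilt 45.4 head 29.7 F(box) [-0.   0.6 -0.3] q [ 0.03  0.04  2.42  1.79  0.3  -0.53]
shift cm tool [-2.27  5.83 -0.75] after turn [-3.26  5.23 -1.32]
rotvec deg tool [ -0.41  12.51 -12.56]
[[282.0000406  284.50817592]]
seen 285.4 290.0
100 5 0.0 [ 0.52  0.13  2.4   4.42  0.37 -2.45]
100 12 0.0 [ 0.4   0.11  2.43  4.    0.25 -2.22]
100 20 0.0 [ 0.25  0.1   2.44  3.07  0.19 -1.51]
100 28 0.0 [ 0.1   0.11  2.43  2.2   0.27 -0.87]
75 5 0.0 [ 0.49  0.2   2.39  4.27  0.37 -2.31]
75 12 0.0 [ 0.38  0.18  2.41  3.83  0.28 -2.06]
75 20 0.0 [ 0.25  0.18  2.42  3.09  0.24 -1.53]
75 28 0.0 [ 0.11  0.18  2.41  2.37  0.3  -1.03]
40 5 0.0 [ 0.46  0.29  2.36  4.09  0.39 -2.15]
40 12 0.0 [ 0.37  0.28  2.38  3.68  0.33 -1.91]
40 20 0.0 [ 0.25  0.27  2.39  3.1   0.31 -1.54]
40 28 0.0 [ 0.14  0.28  2.38  2.53  0.34 -1.18]
0 5 0.0 [ 0.43  0.39  2.32  3.93  0.42 -2.01]
0 12 0.0 [ 0.35  0.38  2.34  3.57  0.38 -1.82]
0 20 0.0 [ 0.25  0.38  2.34  3.11  0.36 -1.55]
0 28 0.0 [ 0.16  0.38  2.33  2.65  0.38 -1.29]
```

Run:
```python
from h import *
from scipy.optimize import least_squares
s=r.sense();R=Ro.from_euler('xyz',s["tcp_rot"])
def full(n,px,off,c,sc):
    u,v=proj(n,b2w(c))[0].astype(int);return np.array([u-off[0],max(v-off[1],0)])+(np.array(px)+.5)/sc-.5
a=full("scene",(420,117),(80,60),[-40,80,110],5);b=full("top",(412,373),(80,60),[-40,80,110],5)
f=lambda p:np.concatenate([proj("scene",p)[0]-a,proj("top",p)[0]-b])
q=least_squares(f,s["eef_pos"]);print(a,b,"tri tool coords",R.inv().apply(q.x-s["eef_pos"]),"res",q.fun)
t=s["eef_pos"]+R.apply([0,11,0]);print(proj("scene",t),proj("top",t))
for n in("scene","top"):
    im=cams.grab_frame(n)
    K=im.copy()
    u,v=proj(n,t)[0]
    x0,y0=int(u)-40,int(v)-30
    z=cv2.resize(im[y0:y0+60,x0:x0+80],None,fx=10,fy=10,interpolation=cv2.INTER_NEAREST)
    for y in(0,11):
      for zz in (-11,11):
        w=proj(n,s["eef_pos"]+R.apply([0,y,zz]))[0]
        cv2.circle(z,tuple(int(k) for k in ((w-[x0,y0]+.5)*10)),4,(0,0,255) if y else (0,255,0),2)
    cv2.imwrite(f"pics/{n}3.png",z)
```

```text
[374.6 183. ] [285.  289.2] tri tool coords [  3.10901015 -14.58289784   4.35405992] res [-0.02826925 -0.00010512 -0.02540082  0.00936951]
[[375.66303448 193.20580486]] [[282.0000406  284.50817592]]
```

View pics/scene3.png

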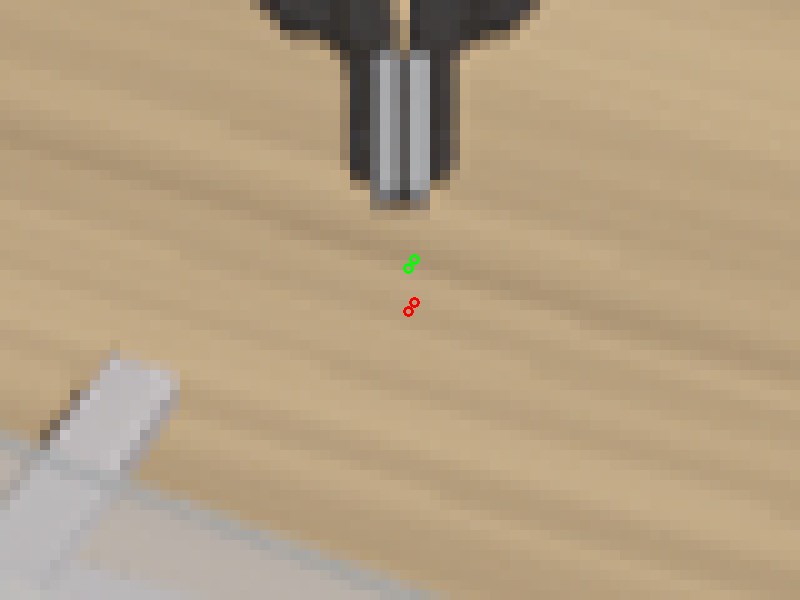

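View pics/top3.png

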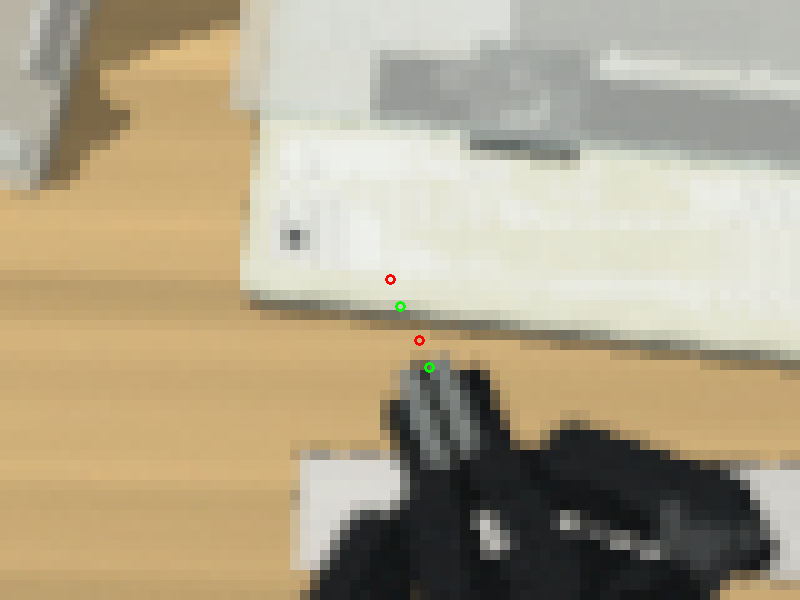

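The pads appear about 25 mm short of where the stated TCP and nose length put the fingertips. The scene view shows the tip at (400,205) against a predicted (411,307). I'll move to the safe intermediate pose and measure this again before going in.

```bash
python3 -m crank '[[0,0,0,0,1.2,-0.2,-1],[0,0,0,0,1.2,-0.2,-1],[0,0,0,0,1.2,-0.2,-1],[0,2.5,-2.5,-0.5,1.0,-0.2,-1],[0,2.5,-2.5,-0.5,0,-0.1,-1],[0,2.5,-2.5,-0.5,0,0,-1],[0,2.5,-2.5,-0.5,0,0,-1],[0,2.5,-2.5,-0.5,0,0,-1],[0,0,0,0,0,0,-1],[0,0,0,0,0,0,-1]]'
cat > tri.py <<'E'
from h import *
import sys
tag=sys.argv[1]
s=r.sense();R=Ro.from_euler('xyz',s["tcp_rot"]);t=s["eef_pos"]
for n in("scene","top"):
    im=cams.grab_frame(n); u,v=proj(n,t)[0]; x0,y0=max(int(u)-40,0),max(int(v)-35,0); print(n,x0,y0)
    z=cv2.resize(im[y0:y0+60,x0:x0+80],None,fx=10,fy=10,interpolation=cv2.INTER_NEAREST)
    for y,c in((0,(0,255,0)),(11,(0,0,255)),(-15,(255,0,0)),(-62,(255,0,255))):
        w=proj(n,t+R.apply([0,y,0]))[0]; cv2.circle(z,tuple(int(k) for k in ((w-[x0,y0]+.5)*10)),4,c,2)
    cv2.imwrite(f"pics/{n}{tag}.png",z); cv2.imwrite(f"pics/{n}{tag}_full.png",im)
delta([-0.9,118,89.8],45,12)
E
python3 tri.py 4
```

```text
clock: 11.23
eef_pos: [540.9, 140.6, 157.6]
tcp_rot: [-0.763, -0.001, -1.303]
contact_force: [0.3, -1.0, 0.4]
opening: -0.001
scene 340 171
top 234 243
t 11.33 box [-52.5  96.3 157.7] tip [-45.1  99.  150.1] dir [ 0.68  0.25 -0.69] tilt 46.3 head 19.9 F(box) [-0.9  0.3 -0. ] q [ 0.24  0.15  2.43  3.06  0.25 -1.51]
shift cm tool [-0.28  8.73 -1.04] after turn [-1.05  8.69 -0.91]
rotvec deg tool [-1.32  5.63 -5.66]
```

View pics/scene4.png

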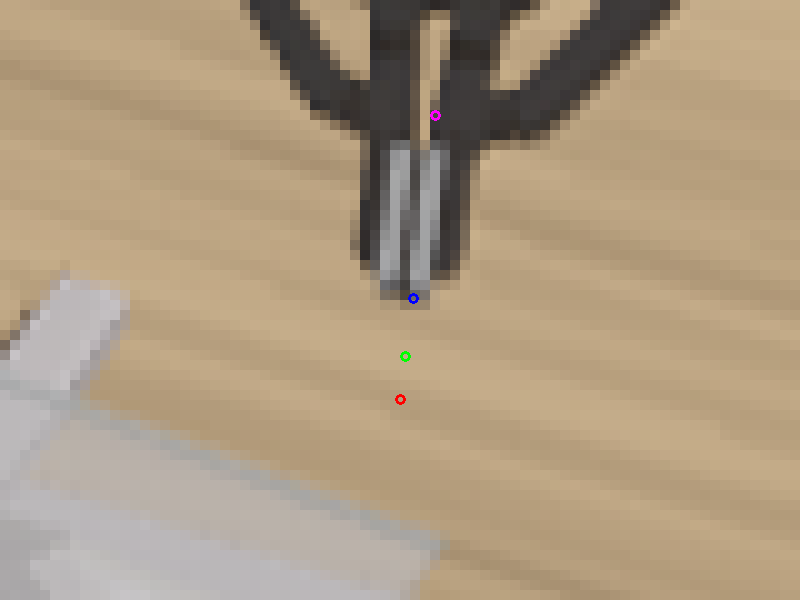

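View pics/top4.png

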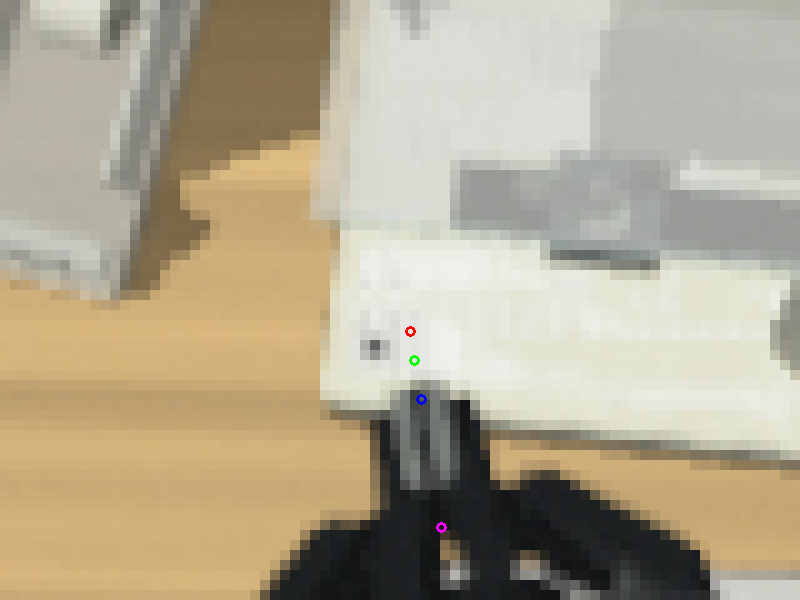

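View pics/scene4_full.png

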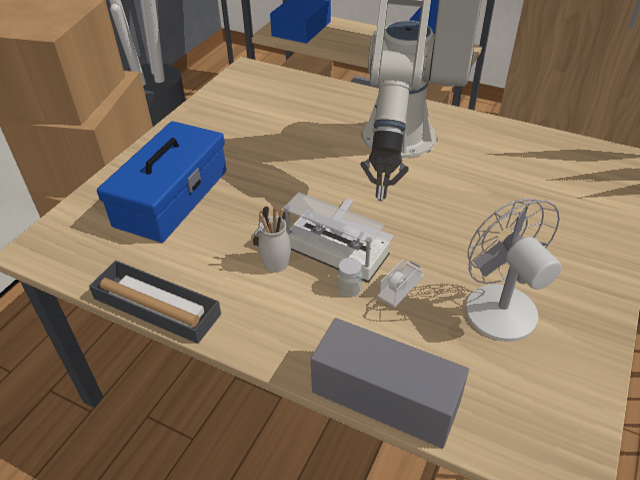

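Both views agree: the visible fingertip sits about 15 mm behind the reported TCP, not 11 mm ahead of it (scene (405,300), top (425,385)). The box was measured with the same cameras, so I'll use the visual tip offset, go in by stages, and look again each time.

```bash
sed -i 's/tip=w2b(s\["eef_pos"\])+11\*d/tip=w2b(s["eef_pos"])-15*d/' h.py
python3 -m crank '[[0,2,-2,-0.3,0,0,-1],[0,2,-2,-0.3,0,0,-1],[0,2,-2,-0.3,0,0,-1],[0,0,0,0,0,0,-1],[0,0,0,0,0,0,-1],[0,0,0,0,0,0,-1],[0,0,0,0,0,0,-1],[0,0,0,0,0,0,-1],[0,0,0,0,0,0,-1],[0,0,0,0,0,0,-1]]'
python3 -c "
from h import *
delta([16.4,122.2,71.4],45,12)"
```

```text
clock: 12.17
eef_pos: [542.8, 144.9, 159.8]
tcp_rot: [-0.755, -0.004, -1.394]
contact_force: [0.4, 0.4, 0.0]
opening: 0.001
t 12.17 box [-51.3 101.2 159.8] tip [-61.9  98.4 170.1] dir [ 0.71  0.18 -0.68] tilt 46.8 head 14.6 F(box) [0.4 0.4 0. ] q [ 0.33  0.16  2.42  3.58  0.27 -1.89]
shift cm tool [-0.34 11.22 -1.59] after turn [-0.65 11.24 -1.26]
rotvec deg tool [-1.77  2.11 -1.84]
```

```bash
python3 -m crank '[[-0.6,1,-1,0,0.5,-0.5,-1],[-0.6,1,-1,-0.2,1,-0.5,-1],[-0.6,0,0,-0.2,1,-0.4,-1],[0,0,0,-0.1,1,0,-1],[0,0,0,0,1,0,-1],[0,0,0,0,1,0,-1],[0,0,0,0,0.5,0,-1],[0,0,0,0,0,0,-1],[0,0,0,0,0,0,-1],[0,0,0,0,0,0,-1]]'
python3 tri.py 5
python3 -c "
from h import *
delta([16.4,122.2,71.4],45,12)"
```

```text
clock: 13.0
eef_pos: [576.6, 153.5, 106.1]
tcp_rot: [-0.785, -0.004, -1.443]
contact_force: [0.9, -0.8, 0.2]
opening: -0.0
scene 338 196
top 232 231
t 13.1 box [-18.2 112.6 106.4] tip [-28.6 110.5 117. ] dir [ 0.69  0.14 -0.71] tilt 45.0 head 11.7 F(box) [-0.2 -0.2  0.2] q [ 0.36  0.33  2.36  3.62  0.36 -1.86]
shift cm tool [-0.17  2.45  0.11] after turn [-0.17  2.45  0.11]
rotvec deg tool [-0.02  0.1   0.18]
t 13.1 box [-18.2 112.6 106.4] tip [-28.6 110.5 117. ] dir [ 0.69  0.14 -0.71] tilt 45.0 head 11.7 F(box) [-0.2 -0.2  0.2] q [ 0.36  0.33  2.36  3.62  0.36 -1.86]
shift cm tool [-0.23  5.01  0.06] after turn [-0.22  5.01  0.06]
rotvec deg tool [-0.02  0.1   0.18]
```

View pics/scene5.png

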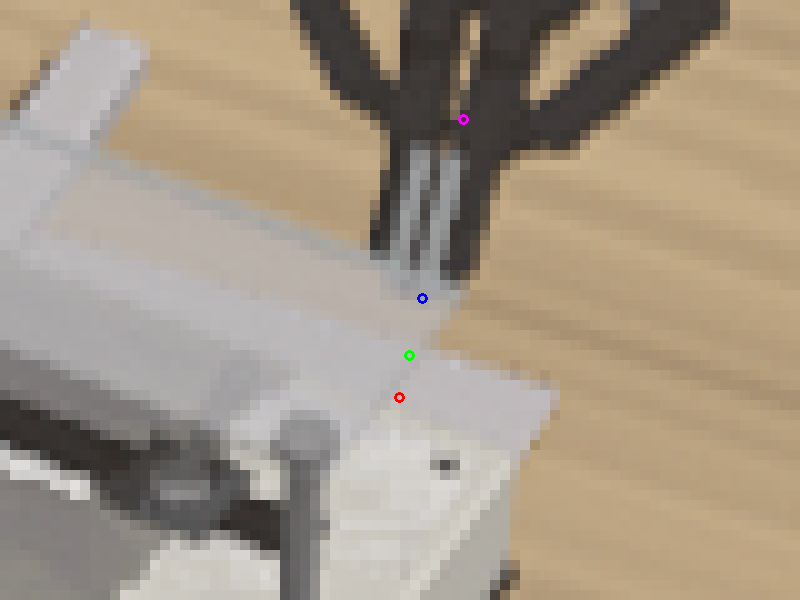

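View pics/top5.png

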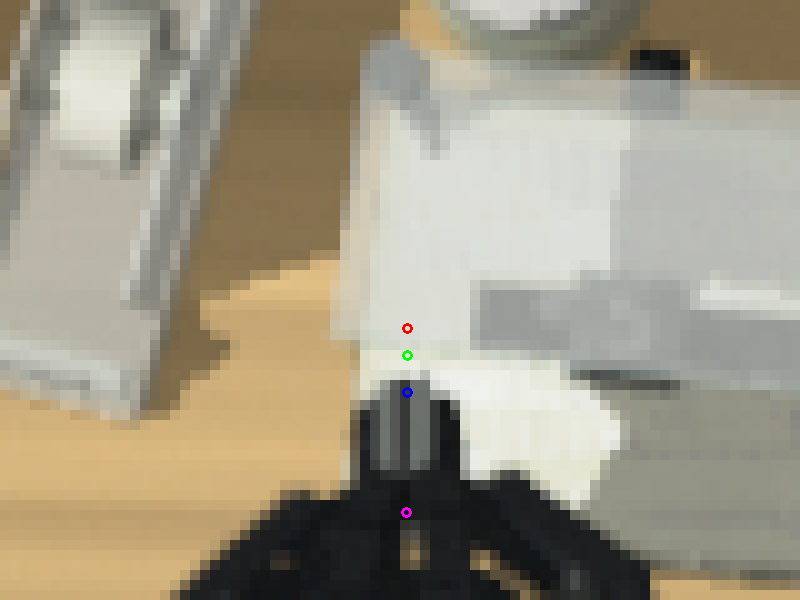

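The top view shows the tip at (407,385) at the guard's front edge, and the blue marker (the -15 mm offset) matches it. I'll keep inserting slowly.

```bash
python3 -m crank '[[0,0,0,0,0.5,0,-1],[0,0,0,0,0.5,0,-1],[0,0,0,0,0.5,0,-1],[0,0,0,0,0.5,0,-1],[0,0,0,0,0.5,0,-1],[0,0,0,0,0.5,0,-1],[0,0,0,0,0.4,0,-1],[0,0,0,0,0,0,-1],[0,0,0,0,0,0,-1],[0,0,0,0,0,0,-1]]'
python3 tri.py 6
python3 -c "
from h import *
delta([16.4,122.2,71.4],45,12)"
```

```text
clock: 13.93
eef_pos: [603.3, 157.0, 80.2]
tcp_rot: [-0.784, -0.003, -1.443]
contact_force: [-0.9, -0.3, -0.1]
opening: 0.001
scene 335 210
top 232 221
t 14.03 box [  7.9 118.2  80.5] tip [ -2.5 116.1  91.1] dir [ 0.69  0.14 -0.71] tilt 45.1 head 11.8 F(box) [-0.3 -0.   0.1] q [ 0.34  0.42  2.32  3.54  0.4  -1.79]
shift cm tool [-0.16 -1.27  0.05] after turn [-0.16 -1.27  0.04]
rotvec deg tool [-0.09  0.11  0.15]
t 14.03 box [  7.9 118.2  80.5] tip [ -2.5 116.1  91.1] dir [ 0.69  0.14 -0.71] tilt 45.1 head 11.8 F(box) [-0.3 -0.   0.1] q [ 0.34  0.42  2.32  3.54  0.4  -1.79]
shift cm tool [-0.22  1.28  0.  ] after turn [-0.21  1.28  0.  ]
rotvec deg tool [-0.09  0.11  0.15]
```

View pics/scene6.png

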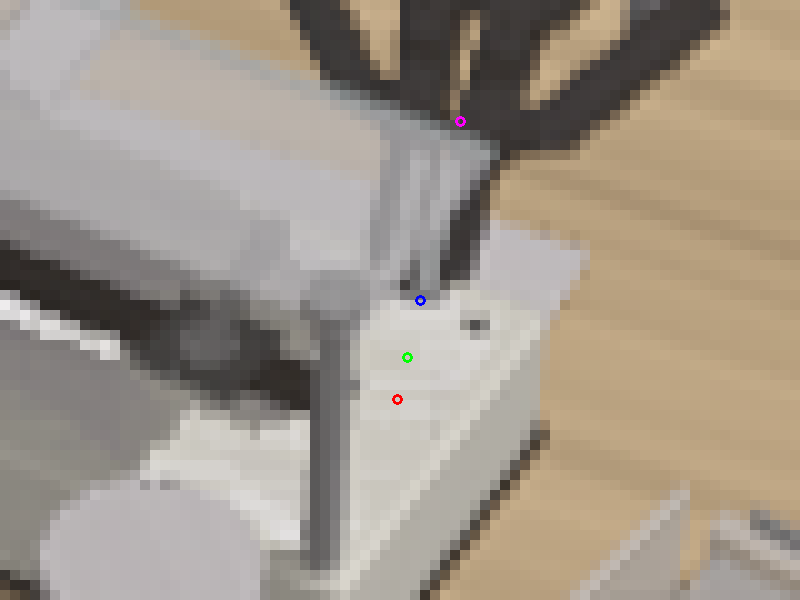

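View pics/top6.png

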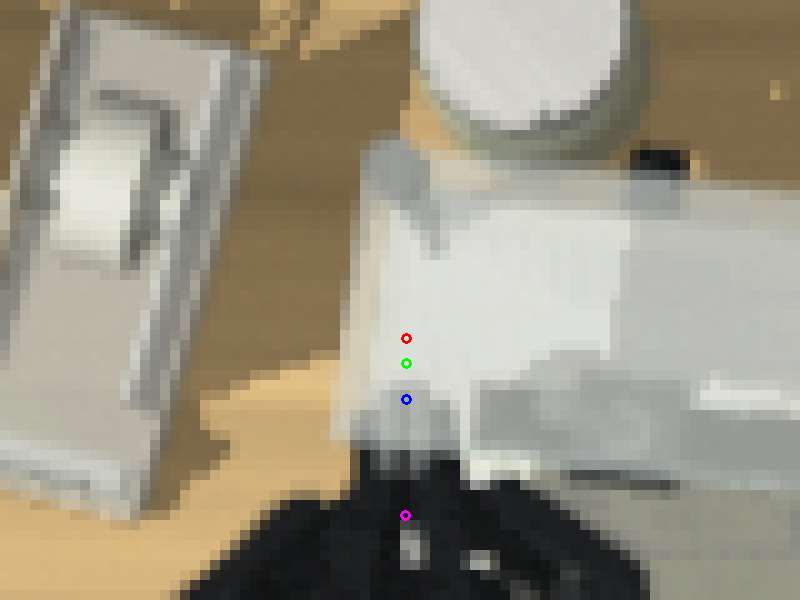

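The tip is now under the guard with no contact. The last 12 mm comes next, then I'll creep towards -y.

```bash
python3 -m crank '[[0,0,0,0,0.5,0,-1],[0,0,0,0,0.5,0,-1],[0,0,0,0,0.4,0,-1],[0,0,0,0,0,0,-1],[0,0,0,0.5,0,0,-1],[0,0,0,0.5,0,0,-1],[0,0,0,0,0,0,-1],[0,0,0,0,0,0,-1],[0,0,0,0,0,0,-1],[0,0,0,0,0,0,-1]]'
python3 -c "
from h import *
delta([16.4,100,71.4],45,12)"
```

```text
clock: 14.87
eef_pos: [615.5, 147.0, 70.1]
tcp_rot: [-0.783, -0.003, -1.444]
contact_force: [0.0, -0.2, 0.4]
opening: -0.001
t 14.87 box [ 21.  109.2  70.1] tip [ 10.6 107.1  80.7] dir [ 0.69  0.14 -0.71] tilt 45.1 head 11.8 F(box) [ 0.  -0.2  0.4] q [ 0.3   0.46  2.3   3.46  0.42 -1.74]
shift cm tool [ 0.81 -0.54 -0.36] after turn [ 0.81 -0.54 -0.36]
rotvec deg tool [-0.13  0.08  0.16]
```

```bash
python3 -m crank '[[0,0,0,0.3,-0.05,-0.05,-1],[0,0,0,0.3,-0.05,-0.05,-1],[0,0,0,0.3,-0.05,-0.05,-1],[0,0,0,0.3,-0.05,-0.05,-1],[0,0,0,0,0,0,-1],[0,0,0,0,0,0,-1],[0,0,0,0,0,0,-1],[0,0,0,0,0,0,-1],[0,0,0,0,0,0,-1],[0,0,0,0,0,0,-1]]'
python3 tri.py 7
python3 -c "
from h import *
delta([16.4,80,71.4],45,12)"
```

```text
clock: 15.7
eef_pos: [614.3, 134.3, 70.8]
tcp_rot: [-0.782, -0.003, -1.442]
contact_force: [-0.6, 2.2, 0.2]
opening: 0.001
scene 325 212
top 241 218
t 15.8 box [20.8 96.5 70.8] tip [10.4 94.3 81.4] dir [ 0.69  0.15 -0.7 ] tilt 45.2 head 11.9 F(box) [ 0.7  1.9 -0.6] q [ 0.27  0.45  2.31  3.4   0.42 -1.71]
shift cm tool [-2.55 -2.53  0.17] after turn [-2.56 -2.53  0.16]
rotvec deg tool [-0.2   0.16  0.09]
t 15.8 box [20.8 96.5 70.8] tip [10.4 94.3 81.4] dir [ 0.69  0.15 -0.7 ] tilt 45.2 head 11.9 F(box) [ 0.7  1.9 -0.6] q [ 0.27  0.45  2.31  3.4   0.42 -1.71]
shift cm tool [ 1.52 -0.59 -0.51] after turn [ 1.52 -0.59 -0.5 ]
rotvec deg tool [-0.2   0.16  0.09]
```

View pics/scene7.png

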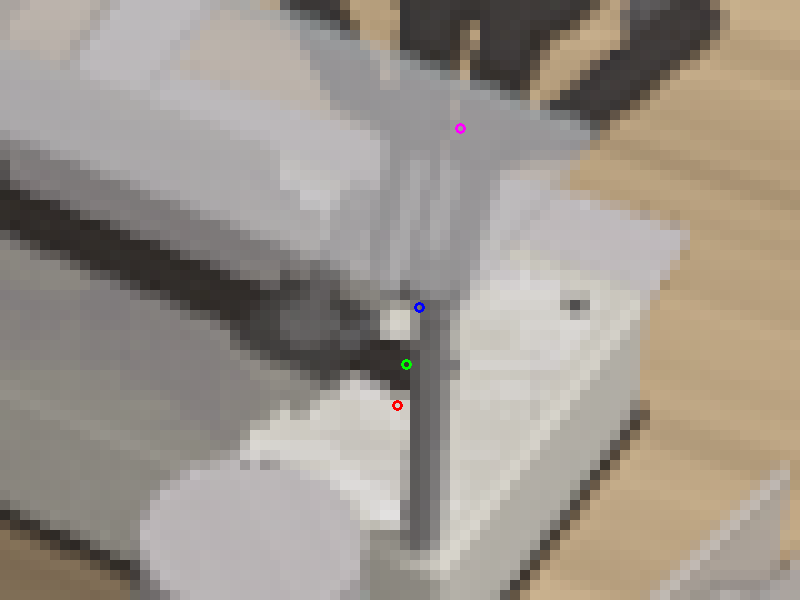

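The force is about +2 N in y, so the finger is in contact with the bat, as expected. I'll keep pushing gently.

```bash
python3 -m crank '[[0,0,0,0.3,-0.05,-0.05,-1],[0,0,0,0.3,-0.05,-0.05,-1],[0,0,0,0.3,-0.05,-0.05,-1],[0,0,0,0,0,0,-1],[0,0,0,0,0,0,-1],[0,0,0,0,0,0,-1],[0,0,0,0,0,0,-1],[0,0,0,0,0,0,-1],[0,0,0,0,0,0,-1],[0,0,0,0,0,0,-1]]'
python3 -c "
from h import *
delta()"
```

```text
clock: 16.63
eef_pos: [613.0, 123.4, 70.6]
tcp_rot: [-0.783, -0.003, -1.443]
contact_force: [0.4, 0.6, 0.2]
opening: 0.0
t 16.63 box [20.4 85.5 70.6] tip [10.  83.3 81.2] dir [ 0.69  0.14 -0.71] tilt 45.2 head 11.8 F(box) [0.4 0.7 0.2] q [ 0.25  0.45  2.32  3.35  0.42 -1.68]
```

```bash
python3 -m crank '[[0,0,0,0.2,-0.03,-0.03,-1],[0,0,0,0.2,-0.03,-0.03,-1],[0,0,0,0.2,-0.03,-0.03,-1],[0,0,0,0,0,0,-1],[0,0,0,0,0,0,-1],[0,0,0,0,0,0,-1],[0,0,0,0,0,0,-1],[0,0,0,0,0,0,-1],[0,0,0,0,0,0,-1],[0,0,0,0,0,0,-1]]'
python3 tri.py 8
python3 -c "
from h import *
delta()"
```

```text
clock: 17.47
eef_pos: [612.3, 116.6, 70.5]
tcp_rot: [-0.783, -0.003, -1.443]
contact_force: [0.8, 0.7, -0.4]
opening: -0.002
scene 319 210
top 247 219
t 17.57 box [20.3 78.7 70.5] tip [ 9.8 76.5 81.1] dir [ 0.69  0.14 -0.71] tilt 45.1 head 11.8 F(box) [-0.6 -0.4 -0.1] q [ 0.23  0.45  2.33  3.32  0.42 -1.67]
shift cm tool [-4.28 -2.26  0.49] after turn [-4.29 -2.25  0.48]
rotvec deg tool [-0.15  0.08  0.15]
t 17.57 box [20.3 78.7 70.5] tip [ 9.8 76.5 81.1] dir [ 0.69  0.14 -0.71] tilt 45.1 head 11.8 F(box) [-0.6 -0.4 -0.1] q [ 0.23  0.45  2.33  3.32  0.42 -1.67]
```

View pics/scene8.png

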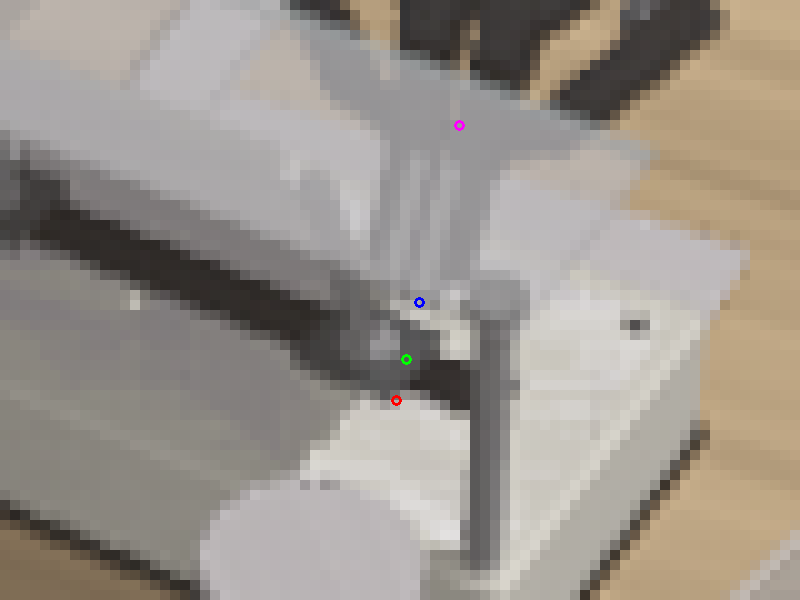

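View pics/top8.png

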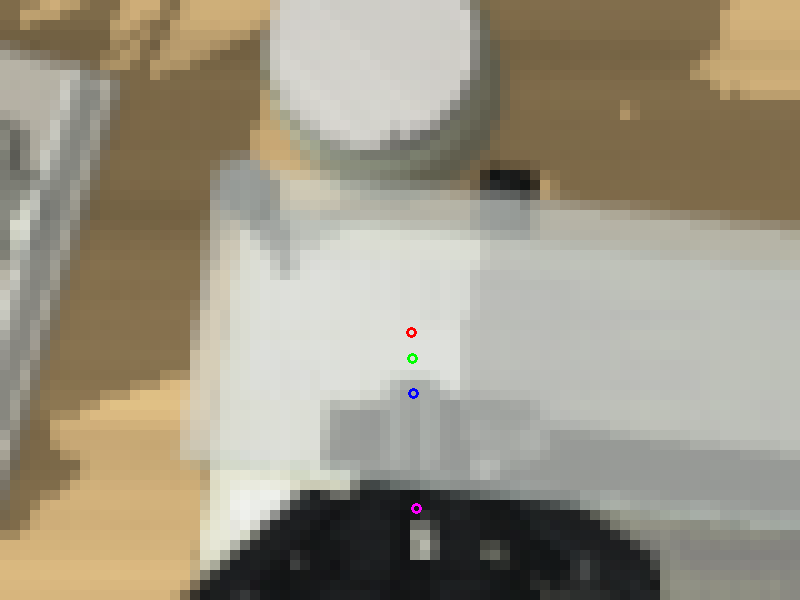

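```bash
python3 -c "
from h import *
for a in (17,0,-17): print(a,(proj('scene',b2w([0,59+a,101 if a else 104]))[0]-[319,210]+.5)*10,(proj('top',b2w([0,59+a,101 if a else 104]))[0]-[247,219]+.5)*10)
print((proj('scene',b2w([0,59,54]))[0]-[319,210]+.5)*10)"
```

```text
17 [438.40625393 223.02149725] [406.24812824 423.64998476]
0 [380.41412396 191.82693472] [470.19181091 429.68950373]
-17 [322.28169079 177.83836689] [535.35977688 437.95706505]
[375.21260739 330.74070557]
```

The picture shows the bat's tip at (320,180). That matches the projected "on" position (322,178) rather than upright (380,192), and the force is about zero, so the bat has snapped across. Backing out.

```bash
python3 -m crank '[[0,0,0,-0.5,0,0,-1],[0,0,0,-0.5,0,0,-1],[0,0,0,0,-0.5,0,-1],[0,0,0,0,-1,0,-1],[0,0,0,0,-1,0,-1],[0,0,0,0,-1,0,-1],[0,0,0,0,-1,0,-1],[0,0,0,0,-1,0,-1],[0,0,0,0,-1,0,-1],[0,0,0,0,-1,0,-1]]'
python3 -c "
from h import *
delta()"
```

```text
clock: 18.4
eef_pos: [551.6, 120.8, 127.2]
tcp_rot: [-0.785, -0.002, -1.442]
contact_force: [-0.3, -0.5, 0.0]
opening: -0.003
t 18.4 box [-40.6  77.9 127.2] tip [-51.   75.7 137.8] dir [ 0.69  0.15 -0.71] tilt 45.1 head 11.9 F(box) [-0.2 -0.5  0. ] q [ 0.28  0.24  2.42  3.5   0.32 -1.81]
```

```bash
python3 -m crank '[[0,0,0,0,-1,0,-1],[0,0,0,0,-1,0,-1],[0,0,0,0,-1,0,-1],[0,0,0,0,-0.5,0,-1],[0,0,0,0,0,0,-1],[0,0,0,0,0,0,-1],[0,0,0,0,0,0,-1],[0,0,0,0,0,0,-1],[0,0,0,0,0,0,-1],[0,0,0,0,0,0,-1]]'
python3 - <<'E'
from h import *
delta()
for n in("scene","top"):
    im=cams.grab_frame(n); u,v=proj(n,b2w([0,0,80]))[0].astype(int)
    cv2.imwrite(f"pics/{n}9.png",cv2.resize(im[v-60:v+60,u-80:u+80],None,fx=5,fy=5,interpolation=cv2.INTER_CUBIC))
    for nm,a in(("off",17),("on",-17)): print(n,nm,(proj(n,b2w([0,59+a,101]))[0]-[u-80,v-60]+.5)*5)
    o=cv2.imread(f"pics/{n}0.png");d=cv2.absdiff(o,im).max(2);cv2.imwrite(f"pics/{n}diff.png",d)
E
```

```text
clock: 19.23
eef_pos: [519.6, 117.1, 157.9]
tcp_rot: [-0.78, 0.0, -1.44]
contact_force: [0.5, -0.1, -0.3]
opening: 0.005
t 19.23 box [-72.1  71.6 157.9] tip [-82.6  69.4 168.5] dir [ 0.7   0.15 -0.7 ] tilt 45.3 head 12.2 F(box) [ 0.5 -0.  -0.3] q [ 0.3   0.11  2.46  3.65  0.25 -1.95]
scene off [534.20312696 326.51074862]
scene on [476.14084539 303.91918345]
top off [258.12406412 286.82499238]
top on [322.67988844 293.97853253]
```

View pics/scene9.png

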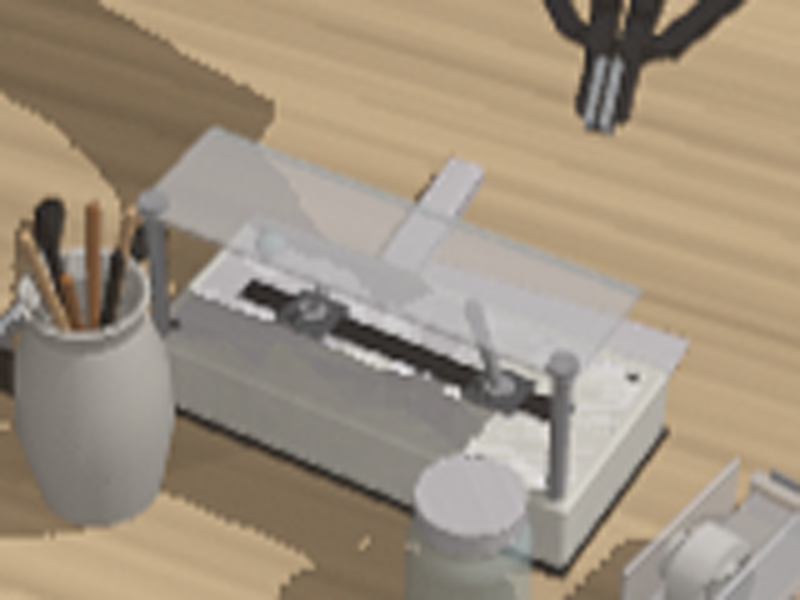

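View pics/top9.png

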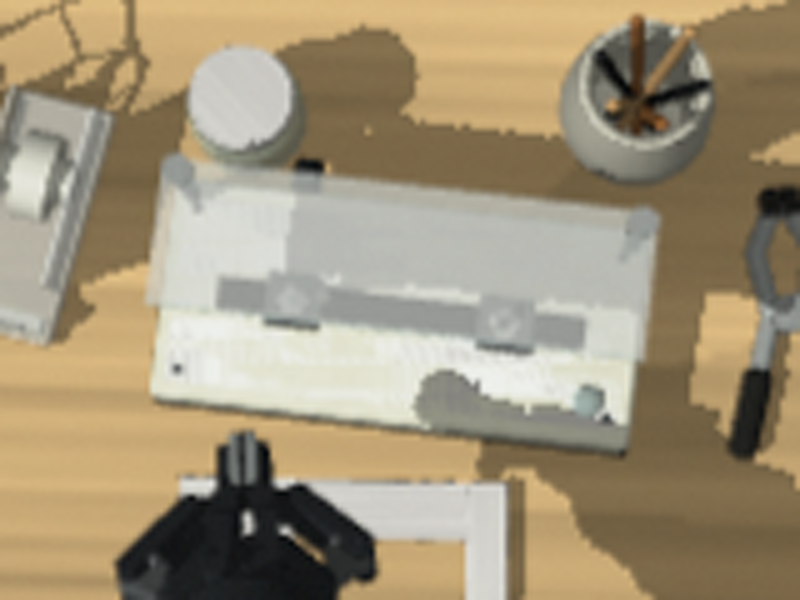

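View pics/scenediff.png

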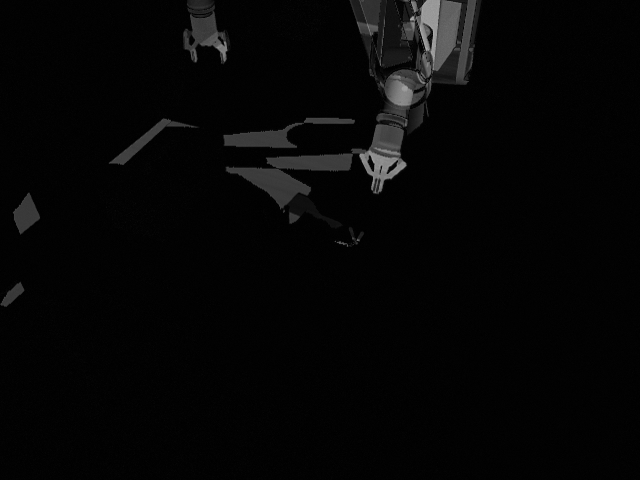

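The scene view shows the tall bat leaning to -y, with its tip at (477,308) against a predicted "on" position of (476,304). The short bat at (312,305) looks the same as before. The difference picture shows only the arm, shadows and the tall bat changed, and the robot is touching nothing. Handing in.

```bash
python3 -c "
from rig import order
print(order.sign_off())"
```

```text
the job is handed in; nothing more can be done
None
```

The tall toggle has snapped over to "on", and the job was handed in at about 19 s. I reached in under the guard from the front with the fingers shut and tilted 45°. I pushed the bat towards the lamp-dome end, stopped once it snapped, then backed straight out.

**Last checks**
- **Tall bat:** in the last scene picture its tip was within about 1 px of where it should be when on, and far from the off position.
- **Short bat and bystanders:** the before/after difference of the scene picture showed only the tall bat, the arm and its shadows had changed. I judged this by eye and measured no positions.
- **Forces:** the push read about 2 N at first contact and near zero after the snap. I only read the force at the end of each move, so brief peaks in between were not seen. After backing out, the force was near zero and the fingers were clear of the box.

**What disagreed:** in both cameras the fingertips showed about 15 mm behind the reported tool point, not 11 mm ahead of it as the tool description says. I never found out why. I used the position seen in the pictures, and contact with the bat came about where that predicted.

The first tilted pose also came close to joint limits, so I turned the tool and adjusted its heading before going in.

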